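# Test the big combined alarm on the fire-safety table

## Task

Test the largest round alarm, the one with two buttons on its face: with the fingertips gently press its wide oblong test button fully down, keep it down for two full seconds, then let it spring back up and move clear. Do not press the small round hush button on the same face and leave the alarm lying where it is; do not touch the other two alarms, and leave everything else on the table undisturbed.

Things in the scene. Friction and masses are not known exactly. Their poses are not given: they have to be found in the camera images.
- combo_test_top (a point): centre of the top of the big round alarm's test button: oblong, off-white, 24 mm (alarm's x) by 46 mm (its y), 6 mm proud of the face, 46 mm above the table when up. Pressed straight down it travels 4 mm to a stop, still 2 mm proud; its spring gives 1.5 N at first, 5 N fully down, and raises it again. Moves with the button. Shut fingertips suit it; 6 to 10 N is plenty, over 40 N is rough.
- combo_test (a joint): how far the test button is pressed in, in m: 0 up, 0.004 fully down
- combo_hush_top (a point): centre of the top of the hush button on the same alarm, 56 mm from the test button's centre: round, 14 mm across, 3 mm proud of the face, so 43 mm above the table; not to be pressed
- combo_hush (a joint): how far the hush button is pressed in, in m: 0 up, 0.002 down
- smoke_test (a joint): how far the small round alarm's button is pressed in, in m: 0 up, 0.004 down
- gas_test (a joint): how far the rectangular alarm's button is pressed in, in m: 0 up, 0.004 down
- combo_alarm: the alarm to be tested: combined smoke and gas alarm, the largest of the three, white, round, 140 mm across, lying loose on its back, flat face 40 mm above the table, weight 0.2 to 0.35 kg. Origin: centre of its underside; z up. On the face: the wide oblong test button, centred 20 mm from the middle towards the alarm's own -x, and the small round hush button, centred 36 mm from the middle towards its own +x; a small sounder grille lies towards its own +y.
- smoke_alarm: plain smoke alarm, white, round, 108 mm across, face 36 mm high, one round button 25 mm across in its middle; not to be touched. Origin: centre of its underside.
- gas_alarm: gas alarm, white, a rectangular box 80 x 124 mm, 38 mm high, with a dark display and one oblong button like the big alarm's; not to be touched. Origin: centre of its underside; long side along its own y.
- marker: felt marker lying down, white barrel and black cap, 133 mm long, 18 mm thick, between the alarms; loose, not to be disturbed. Origin: centre of its underside.
- battery: 9-volt block battery standing on its end, 27 x 18 x 49 mm high, between the alarms; loose, not to be disturbed. Origin: centre of its underside.
- bracket: flat off-white plastic mounting plate, a ring 120 mm across with a bar through the middle, 6 mm high, beyond the alarms; loose, not to be disturbed. Origin: centre of its underside.
- screwdriver: screwdriver lying down, 190 mm long, on the robot's side of the alarms; loose, not to be disturbed. Origin: centre of its underside.
- mug: coffee mug, 82 mm across, 92 mm high, beyond the alarms; loose, not to be disturbed. Origin: centre of its underside.
- plug_tin: low round tin of wall plugs and screws, 72 mm across, 26 mm high, beyond the alarms; loose, not to be disturbed. Origin: centre of its underside.
- torch: black hand torch lying down, 141 mm long, 38 mm thick at the head, beyond the alarms; loose, not to be disturbed. Origin: centre of its underside.

How it is judged:
By the outcome, as a careful person would: the job done as asked, in the order asked, and still so for the second after the job is handed in, with the robot touching nothing.
It also fails if it takes over 37 s, if anything falls off the work surface, if the arm or the gripper's body presses on something with over 40 N, if the wrist force passes 120 N, or if a joint passes its speed limit or range.

## Robot

A 6-joint arm with a two-finger parallel gripper is mounted at the origin on the work surface. World frame = base frame: x ahead of the robot, y to its left, z up, the work surface at z = 0. Lengths are in mm, angles in rad, forces in N, time in s.
With the tool pointing down it reaches from about 350 to 975 mm from the base axis. Payload 7.1 kg.
Tool frame: the origin (TCP) lies at the very end of the fingers, on their centre line; the grasp point (between the pads) lies 19 mm behind it; x points along the fingers, y is the direction in which the jaws open and shut, and the axes are right-handed (so a half turn about x gives the same grasp; the last joint's range is limited). The gripper opens to 88 mm and grips with 3 to 60 N. Pads are 20 mm wide; open, the fingers measure 115 mm over their backs; the gripper's body (75 mm by 178 mm) begins 61 mm behind the grasp point.
Start: joints at [1.082, 0.423, 1.63, -0, 1.089, -0.019], TCP at [282.91, 557.285, 222.675] pointing down, gripper open.
Joint ranges: [-3, 3], [-0.9, 2.11], [0.09, 2.58], [-1.31, 4.45], [0.11, 2.69], [-2.54, 2.54]. Speed limits (rad/s): [2.39, 2.39, 3.01, 3.14, 3.14, 3.14].

## Interface

Orientations are given as a rotation vector (axis times angle).
In Python, from workcell import ctrl gives the robot as it stands. The module is installed in compiled form; this text tells all that it offers.
- The arm moves only by the tool carry_out, never from a script. Its argument "commands" is a list of rows, each a list of 6 numbers: the shift along the tool's x, y, z in m, then the turn, a rotation vector about the tool's x, y, z in degrees. In form: [[tx, ty, tz, rx, ry, rz], ...]. A call has 1 to 8 rows; each row shifts and turns the pose as measured when the row begins, along the tool's axes as they then stand; what a row does not reach is not made up. A row lasts 1/8 s, in which the tool goes at most 62.5 mm and 10.7 degrees, less where a joint would pass 70% of its speed; a pose out of reach is approached as far as the arm can. A call with a gripper value outside its range is refused whole. "grip" is the closure, from 0 (fully open) to 1 (shut), set as the call begins (left out, the last holds). The fingers move at their own pace and stop on an object; the grip force is fixed at half the most. Time passes only in rows, so rows that do not move let the fingers close. It gives the time, the measured TCP pose, the force and the opening at its end, in the units of the state.
- ctrl.get_obs(): the state, without advancing time (a new reading comes with each control period).
- ctrl.get_image(name): name is "scene" or "top" or "wrist"; returns a dict with "pixels" (480x640x3 uint8, blue, green, red), "intrinsics" (3x3 intrinsics, pixels), "rvec" (rotation vector, rad) and "tvec" (3), from world to camera coordinates, as OpenCV has them. Camera axes: x right, y down, z forward; pixel columns grow to the right and rows downward; lengths in mm; the calibration is good to about 2 mm. A picture is of the moment at which its call begins. There is no depth.
- ctrl.close_job(): hands the job in, once; it reports no verdict.
The state is a dict: "t": time; "qpos": joint angles; "qvel": joint speeds; "joint_torque": joint torques, N m; "ee_pos": TCP position; "orientation": TCP orientation; "ft_force": force on the tool from outside, world axes, zero at the start; "moment": the same for the moment, N m; "width": finger opening in mm.
Only numpy, scipy, OpenCV 4.12 (cv2) and the standard library are available. Lean on these libraries where they do the work, as an engineer would, in place of code of your own. Each camera call takes 0.05 s, during which the arm holds its last target. There are 200 camera calls.

## Working session

There is one attempt and no reset: what is moved stays moved. The work goes in short steps, Python scripts to look and compute and a tool call to move; the robot and the scene stay as the last step left them, time stands still between calls to the robot, and variables do not carry over. Pictures are saved under pics/ and viewed, about 8 in all and at most 12, crops included, and the job is handed in when it is done.

Besides the shell and the picture viewer there is one more tool, called after "Call:" by a JSON object that holds its "api" and its "payload", one argument or row to a line. carry_out: Moves the arm, as the interface text tells. Its arguments: {"type":"object","properties":{"commands":{"type":"array"},"grip":{"type":"number"}},"required":["commands"]}

```bash
mkdir -p pics; cat > h.py <<'E'
import numpy as np, cv2
from workcell import ctrl
def ray(im,u,v,z):
    R=cv2.Rodrigues(np.array(im["rvec"],float))[0]; t=np.array(im["tvec"],float).ravel()
    p=cv2.undistortPoints(np.array([[[u,v]]],float),np.array(im["intrinsics"],float),None).ravel()
    C=-R.T@t; d=R.T@np.array([p[0],p[1],1.]); return C+d*(z-C[2])/d[2]
def proj(im,P):
    return cv2.projectPoints(np.array([P],float),np.array(im["rvec"],float),np.array(im["tvec"],float),np.array(im["intrinsics"],float),None)[0].ravel()
E
python3 - <<'E'
from h import *
import pickle
for n in ("top","scene"):
    im=ctrl.get_image(n); cv2.imwrite(f"pics/{n}0.png",im["pixels"]); pickle.dump(im,open(n+"0.pkl","wb"))
o=ctrl.get_obs(); print(o["t"],o["ee_pos"],o["orientation"],o["ft_force"],o["width"])
print(cv2.Rodrigues(np.array(o["orientation"],float))[0].round(3))
E
```

```text
0.1 [282.69878067 556.8507585  221.96609264] [ 0.36730916  1.53957852 -0.3694628 ] [0.27430855 0.84576569 0.00825517] 87.95870806509208
[[-0.001  0.453  0.892]
 [-0.001  0.892 -0.453]
 [-1.    -0.001 -0.   ]]
```

View pics/top0.png

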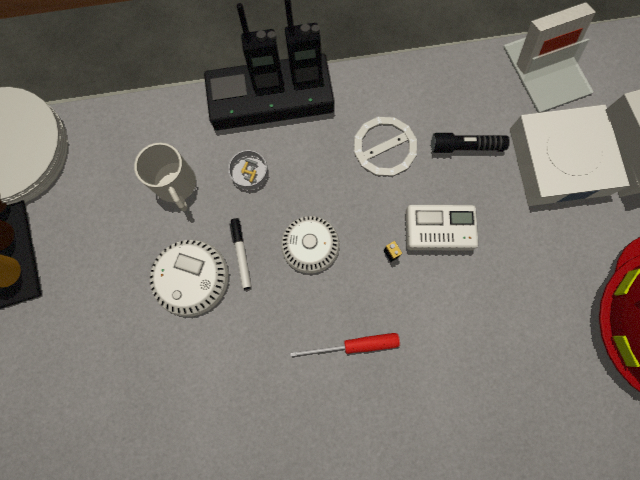

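View pics/scene0.png

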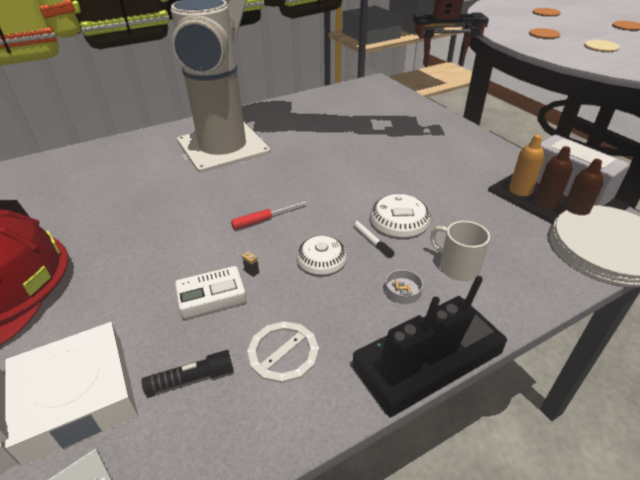

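The top view shows the big alarm at about (188,277), with its test button near (188,264), hush near (177,295) and grille at (206,285). The scene view agrees, with the alarm at (400,215). The mug at (165,170) and the marker at (240,255) are nearby.

```bash
python3 - <<'E'
from h import *
import pickle
im=pickle.load(open("top0.pkl","rb")); s=pickle.load(open("scene0.pkl","rb"))
for n,u,v,z in [("test",188,264,46),("hush",177,295,43),("grille",206,285,40),("marker cap",236,222,10),("marker end",247,288,10),("mug",160,163,92),("smoke",310,241,40)]:
    P=ray(im,u,v,z); print(n,P.round(1),proj(s,P).round(1))
print("tcp",proj(im,[283,557,222]), "scene test ray",ray(s,403,212,46).round(1))
E
```

```text
test [572.1 223.7  46. ] [402.2 210.2]
hush [522.1 248.4  43. ] [397.4 197.1]
grille [531.6 198.1  40. ] [382.2 206.6]
marker cap [643.5 138.1  10. ] [388.6 253.2]
marker end [518.9 133.1  10. ] [354.9 222.7]
mug [746. 242.  92.] [466.8 234.3]
smoke [579.2   8.2  40. ] [320.6 245.7]
tcp [-106.22764772  519.20319986] scene test ray [578.6 221.1  46. ]
```

Call:
{"api": "carry_out", "payload": {
  "commands": [
    [0.005,-0.021,0.05,0,0,0],
    [0.005,-0.021,0.05,0,0,0],
    [0.005,-0.021,0.05,0,0,0],
    [0.005,-0.021,0.05,0,0,0],
    [0.005,-0.021,0.05,0,0,0],
    [0.005,-0.021,0.05,0,0,0],
    [0.005,-0.021,0.05,0,0,0],
    [0,0,0,0,0,0]
  ],
  "grip": 1
}}

```text
t: 1.1
ee_pos: [534.4, 259.1, 183.5]
orientation: [0.364, 1.542, -0.368]
ft_force: [-0.2, -0.5, 0.4]
width: 11.3
```

Call:
{"api": "carry_out", "payload": {
  "commands": [
    [0.02,-0.007,0.025,0,0,0],
    [0.02,-0.007,0.025,0,0,0],
    [0,0,0,0,0,0],
    [0,0,0,0,0,0]
  ]
}}

```text
t: 1.6
ee_pos: [571.1, 225.9, 142.5]
orientation: [0.364, 1.544, -0.368]
ft_force: [-0.4, 0.5, -0.9]
width: 0.0
```

```bash
python3 - <<'E'
from h import *
import pickle
for n in ("wrist","top"):
    im=ctrl.get_image(n); pickle.dump(im,open(n+"1.pkl","wb"))
    if n=="wrist":
        cv2.imwrite("pics/wrist1.png",im["pixels"])
        o=ctrl.get_obs(); print(o["t"],o["ee_pos"],o["ft_force"],o["width"]); print(cv2.Rodrigues(np.array(o["orientation"],float))[0].round(3))
        for P in ([572,224,46],[522,248,43],o["ee_pos"]): print(proj(im,P).round(1))
    else: cv2.imwrite("pics/top1.png",cv2.resize(im["pixels"][180:340,100:300],None,fx=3,fy=3))
E
```

```text
1.65 [571.07502173 225.94084366 142.56338496] [-0.50877219  0.46294862 -0.24723479] 0.4342389777424974
[[-0.005  0.449  0.893]
 [-0.002  0.893 -0.449]
 [-1.    -0.003 -0.004]]
[321.8 248.2]
[320.3 176.1]
[323.5 298.1]
```

View pics/wrist1.png

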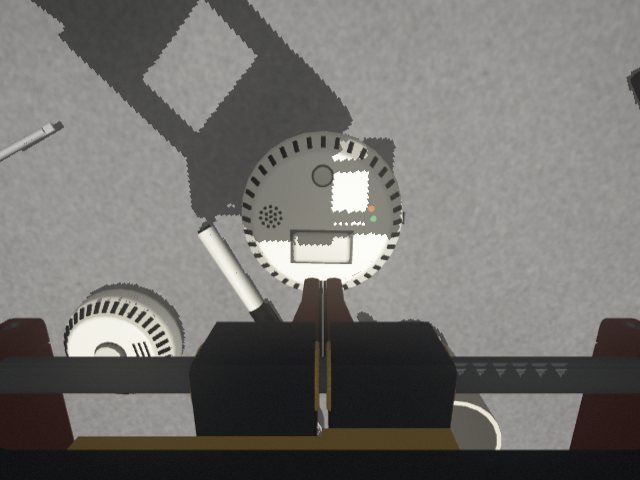

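The wrist view shows the test button centred at about (321.5,247.5), against a predicted (321.8,248.2), and hush at (322,176). So the position is good to about 1 mm, and the jaw line runs along the button's long side. I'll descend to just above it.

Call:
{"api": "carry_out", "payload": {
  "commands": [
    [0.03,-0.0015,0.002,0,0,0],
    [0.03,0,0,0,0,0],
    [0.02,0,0,0,0,0],
    [0.005,0,0,0,0,0],
    [0,0,0,0,0,0],
    [0,0,0,0,0,0]
  ]
}}

```text
t: 2.45
ee_pos: [573.2, 228.3, 60.8]
orientation: [0.364, 1.538, -0.359]
ft_force: [-0.6, 0.0, 0.4]
width: 0.8
```

```bash
python3 - <<'E'
from h import *
im=ctrl.get_image("wrist"); cv2.imwrite("pics/wrist2.png",im["pixels"])
o=ctrl.get_obs(); print(o["t"],o["ee_pos"],o["ft_force"],o["qvel"],o["width"])
for P in ([572,224,46],[522,248,43],o["ee_pos"]): print(proj(im,P).round(1))
E
```

```text
2.5 [573.36842796 228.26086483  60.94085784] [0.58138822 0.85490547 0.39838595] [-0.00374097 -0.00112554  0.00180158 -0.00082642 -0.00256289 -0.00083991] 0.5454256981497809
[315.4 288.1]
[313.3 186.8]
[323.6 298.4]
```

View pics/wrist2.png

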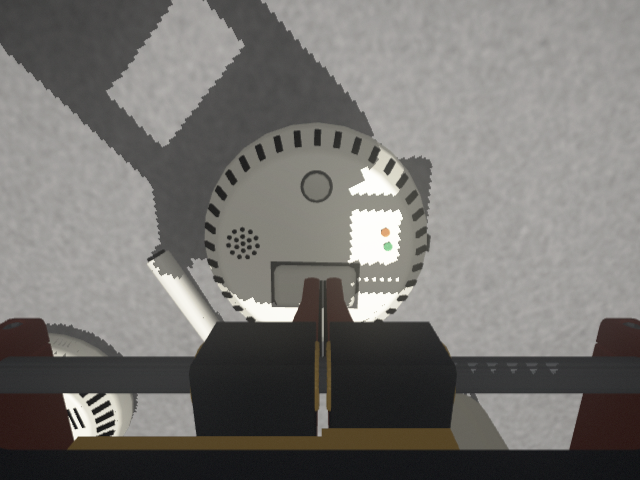

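The button spans (272–358, 263–308), centred near (315,286), and hush is at (316,186). The tips drifted about 4.5 mm along tool +y on the way down, so I'll correct that while lowering to just above the button.

Call:
{"api": "carry_out", "payload": {
  "commands": [
    [0.005,-0.0045,0,0,0,0],
    [0.004,0,0,0,0,0],
    [0,0,0,0,0,0],
    [0,0,0,0,0,0]
  ]
}}

```text
t: 3.0
ee_pos: [572.0, 223.9, 52.5]
orientation: [0.365, 1.536, -0.359]
ft_force: [0.7, 0.3, 0.5]
width: 0.5
```

Call:
{"api": "carry_out", "payload": {
  "commands": [
    [0.003,0,0,0,0,0],
    [0.003,0,0,0,0,0],
    [0,0,0,0,0,0]
  ]
}}

```text
t: 3.38
ee_pos: [572.2, 224.1, 46.2]
orientation: [0.365, 1.535, -0.359]
ft_force: [-0.4, -0.6, 2.3]
width: 0.2
```

Call:
{"api": "carry_out", "payload": {
  "commands": [
    [0.0015,0,0,0,0,0],
    [0.0015,0,0,0,0,0],
    [0,0,0,0,0,0]
  ]
}}

```text
t: 3.75
ee_pos: [572.2, 224.0, 43.5]
orientation: [0.365, 1.535, -0.359]
ft_force: [-0.8, -0.8, 4.3]
width: 0.2
```

Call:
{"api": "carry_out", "payload": {
  "commands": [
    [0.001,0,0,0,0,0],
    [0.001,0,0,0,0,0],
    [0,0,0,0,0,0]
  ]
}}

```text
t: 4.12
ee_pos: [572.2, 224.1, 42.5]
orientation: [0.365, 1.535, -0.359]
ft_force: [-1.6, -1.1, 4.7]
width: 0.4
```

Call:
{"api": "carry_out", "payload": {
  "commands": [
    [0.001,0,0,0,0,0],
    [0,0,0,0,0,0]
  ]
}}

```text
t: 4.38
ee_pos: [572.2, 224.0, 42.5]
orientation: [0.365, 1.535, -0.359]
ft_force: [-2.1, -1.3, 5.3]
width: 0.5
```

Call:
{"api": "carry_out", "payload": {
  "commands": [
    [0.0015,0,0,0,0,0],
    [0.0015,0,0,0,0,0]
  ]
}}

```text
t: 4.62
ee_pos: [572.3, 224.1, 42.0]
orientation: [0.365, 1.535, -0.359]
ft_force: [-7.1, -2.3, 21.6]
width: 0.5
```

The button has bottomed out: the force climbed to 21.6 N at z = 42. I'll hold with a smaller bias.

Call:
{"api": "carry_out", "payload": {
  "commands": [
    [0.0006,0,0,0,0,0],
    [0.0006,0,0,0,0,0]
  ]
}}

```text
t: 4.88
ee_pos: [572.3, 224.0, 42.4]
orientation: [0.365, 1.535, -0.359]
ft_force: [-2.0, 0.2, 7.4]
width: 0.4
```

Call:
{"api": "carry_out", "payload": {
  "commands": [
    [0.0009,0,0,0,0,0],
    [0.0009,0,0,0,0,0],
    [0.0009,0,0,0,0,0],
    [0.0009,0,0,0,0,0]
  ]
}}

```text
t: 5.38
ee_pos: [572.3, 224.0, 42.2]
orientation: [0.365, 1.535, -0.359]
ft_force: [-5.0, -1.9, 12.0]
width: 0.7
```

Call:
{"api": "carry_out", "payload": {
  "commands": [
    [0.0009,0,0,0,0,0],
    [0.0009,0,0,0,0,0],
    [0.0009,0,0,0,0,0],
    [0.0009,0,0,0,0,0],
    [0.0009,0,0,0,0,0],
    [0.0009,0,0,0,0,0],
    [0.0009,0,0,0,0,0],
    [0.0009,0,0,0,0,0]
  ]
}}

```text
t: 6.38
ee_pos: [572.3, 224.1, 42.2]
orientation: [0.365, 1.535, -0.358]
ft_force: [-4.0, -1.4, 12.0]
width: 0.1
```

Call:
{"api": "carry_out", "payload": {
  "commands": [
    [0.0009,0,0,0,0,0],
    [0.0009,0,0,0,0,0],
    [0.0009,0,0,0,0,0],
    [0.0009,0,0,0,0,0],
    [0.0009,0,0,0,0,0],
    [0.0009,0,0,0,0,0],
    [0.0009,0,0,0,0,0],
    [0.0009,0,0,0,0,0]
  ]
}}

```text
t: 7.38
ee_pos: [572.3, 224.1, 42.2]
orientation: [0.365, 1.534, -0.358]
ft_force: [-4.1, -1.8, 12.7]
width: 0.4
```

Call:
{"api": "carry_out", "payload": {
  "commands": [
    [0.0009,0,0,0,0,0],
    [0.0009,0,0,0,0,0],
    [0.0009,0,0,0,0,0],
    [0.0009,0,0,0,0,0],
    [0.0009,0,0,0,0,0],
    [0.0009,0,0,0,0,0],
    [0.0009,0,0,0,0,0],
    [0.0009,0,0,0,0,0]
  ]
}}

```text
t: 8.38
ee_pos: [572.3, 224.1, 42.3]
orientation: [0.365, 1.534, -0.358]
ft_force: [-3.6, -1.8, 12.3]
width: 0.5
```

It has been held at about 12 N for 3 s or more. Now I'll lift straight up and clear.

Call:
{"api": "carry_out", "payload": {
  "commands": [
    [-0.003,0,0,0,0,0],
    [-0.006,0,0,0,0,0],
    [-0.015,0,0,0,0,0],
    [-0.03,0,0,0,0,0],
    [-0.03,0,0,0,0,0],
    [-0.02,0,0,0,0,0],
    [0,0,0,0,0,0],
    [0,0,0,0,0,0]
  ]
}}

```text
t: 9.38
ee_pos: [571.6, 223.9, 151.5]
orientation: [0.366, 1.533, -0.357]
ft_force: [0.4, -0.6, 0.4]
width: 0.0
```

```bash
python3 - <<'E'
from h import *
im=ctrl.get_image("wrist"); cv2.imwrite("pics/wrist3.png",im["pixels"])
o=ctrl.get_obs(); print(o["t"],o["ee_pos"],o["ft_force"],abs(o["qvel"]).max())
for P in ([572,224,46],[522,248,43],o["ee_pos"]): print(proj(im,P).round(1))
E
```

```text
9.425 [571.62215264 223.90932139 151.39202481] [ 0.37566764 -0.28004457 -0.56403032] 0.011177898208326608
[322.5 242.3]
[321.4 172.1]
[323.5 298.1]
```

View pics/wrist3.png

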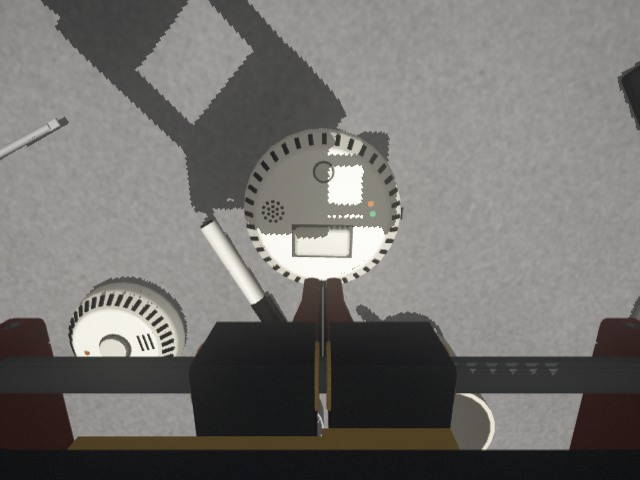

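The button is at about (322,241.5), against a predicted (322.5,242.3), and hush is at (323,172). The alarm hasn't moved, the tips are over 100 mm clear and the force reads zero.

```bash
python3 -c "
from h import *
print(ctrl.close_job())"
```

```text
the job is handed in; nothing more can be done
None
```

I pressed the big round alarm's test button fully down with shut fingertips, held it, released it straight up, and handed the job in at about 9.4 s.

- **Press and hold:** The button bottomed out at a tip height of about 42 mm. I held it at about 12 N from roughly 5.4 s to 8.4 s. That is above the 6–10 N you suggested, and one step on reaching the stop read 21.6 N; both are under the 40 N limit.
- **After release:** The tips were about 105 mm above the button and the force read near zero. In the last wrist picture the test and hush buttons were within about 1 mm of where I first found them, so the alarm had not moved noticeably. The nearby marker and small smoke alarm looked unmoved.
- **Hush button:** The fingers were pressing only at the test button, 56 mm from hush.
- **Not checked directly:** I could not read the button joints. "Fully down" rests on the tip height and the sharp force rise. "Sprung back up" rests on the final picture, which can't show a 4 mm rise clearly. I did not retake the full-table views after the press.
- **Drift:** The tips drifted about 4.5 mm sideways on the way down, and I corrected that before making contact.

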